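Clamp a socket strip with the fixture's loose crank

ROBOT

A 7-joint arm with a two-finger parallel gripper is mounted at the origin on the work surface. World frame = base frame: x ahead of the robot, y to its left, z up, the work surface at z = 0. Lengths are in mm, angles in rad, forces in N, time in s.
With the tool pointing down it reaches from about 400 to 875 mm from the base axis. Payload 4.4 kg.
Tool frame: the origin (TCP) lies midway between the tips of the shut fingers; the grasp point (between the pads) lies ctrl.grip_depth behind it (ctrl.grip_depth is the distance from the TCP to the grasp point, in mm); z points along the fingers, y is the line along which they close (so a half turn about z gives the same grasp; the last joint's range is limited). The gripper opens to 85 mm and grips with 20 to 120 N. Pads are 22 mm wide; open, the fingers measure 114 mm over their backs; the gripper's body (76 mm by 85 mm) begins 54 mm behind the grasp point. The pads swing forward as they close: fully open they stand 13 mm farther back than shut.
Start: joints at [-1.286, 0.628, 0.038, 1.517, -0.027, 0.996, -0.02], TCP at [223.349, 610.437, 231.313] pointing down, gripper open.
Joint ranges: [-3.06, 3.06], [-0.37, 2.12], [-1.25, 1.32], [0.18, 2.47], [-1.1, 4.24], [0.23, 1.98], [-2.94, 2.94]. Speed limits (rad/s): [2.57, 2.57, 3.14, 3.14, 3.14, 3.14, 3.14].

INTERFACE

Orientations are given as [roll, pitch, yaw] about the fixed x, y, z axes, in that order (R = Rz(yaw) Ry(pitch) Rx(roll)).
In Python, from cell import ctrl gives the robot as it stands.
- The arm moves only by the tool carry_out, never from a script. Its argument "deltas" is one flat list of numbers, 7 for each row, row after row: the turn, a rotation vector about the tool's x, y, z in degrees, then the shift along the tool's x, y, z in m, then the closure, from -1 (fully open) to 1 (shut). In form: [wx, wy, wz, dx, dy, dz, claw, wx, wy, wz, dx, dy, dz, claw, ...]. A call has 1 to 12 rows; each row shifts and turns the commanded pose from where the row before left it, along the tool's axes as they then stand; what a row does not reach is not made up. A row lasts 1/8 s, in which the tool goes at most 62.5 mm and 10.7 degrees, less where a joint would pass 70% of its speed; a pose out of reach is approached as far as the arm can. A call with a gripper value outside its range is refused whole. The fingers move at their own pace and stop on an object; the grip force is fixed at half the most. Time passes only in rows, so rows that do not move let the fingers close. It gives the time, the measured TCP pose, the force, the opening and the grip force at its end, in the units of the state.
- ctrl.read_state(): the state, without advancing time (a new reading comes with each control period).
- ctrl.get_image(name): name is "scene" or "top"; returns the picture (420x560x3 uint8, red, green, blue); there is no depth.
- ctrl.calibration(name): a dict with "mtx" (3x3 intrinsics, pixels), "R" (3x3) and "t" (3): a world point X has camera coordinates R X + t. Camera axes: x right, y down, z forward; pixel columns grow to the right and rows downward; lengths in mm; the calibration is good to about 2 mm. A picture is of the moment at which its call begins. calibration takes no time and is no camera call.
- ctrl.finish_job(): hands the job in; it is judged then, once.
The state is a dict: "clock": time; "qpos": joint angles; "qd": joint speeds; "tau": joint torques, N m; "eef_pos": TCP position; "tool_rot": TCP orientation; "force": force on the tool from outside, world axes, zero at the start; "torque": the same for the moment, N m; "width": finger opening in mm; "gripper_force": force on a finger pad.
Only numpy, scipy, OpenCV 4.12 (cv2) and the standard library are available. Lean on these libraries where they do the work, as an engineer would, in place of code of your own. Each camera call takes 0.05 s, during which the arm holds its last target. There are 200 camera calls.

TASK

Clamp the socket strip that lies in the fixture: take the loose crank off its parking pin, set it fully down on the square shaft end and wind it clockwise until both jaws hold the strip firmly, but stop when you feel it tighten, because forcing it would crush the plastic. Then take the crank off, put it back down on its parking pin and leave the strip clamped. Move the jaw only with the crank and leave the other things on the table alone; do not let the crank topple.

Things in the scene. Friction and masses are not known exactly. Their poses are not given: they have to be found in the camera images.
- crank: Loose steel crank, 0.28 kg, stands balanced on its hub. Origin: centre of the hub's underside, z up. Hub: block 26 x 26 mm, 24 mm tall, with a square through-hole 13.5 mm wide, sides parallel to its own x and y; grip it across +y/-y. A flat arm (16 mm wide, 15 to 23 mm up) runs along +x to an upright knob 65 mm away; a counterweight reaches to x = -36 mm. Starts on the parking pin.
- crank_grip (a point): Point on the crank, on the axis of its revolving knob (x = 65 mm), 53 mm above the hub's underside. The knob is 21 mm thick and spans 26 to 78 mm above the hub's underside; it turns freely on the crank, so it may be held tight while the crank goes round.
- holder: Fixed aluminium block 70 x 70 x 16 mm carrying the parking pin: a round steel shoulder (36 mm across, top 24 mm above the table) and on it a round pin 9 mm thick and 24 mm tall, tapered to 5 mm in its last 6 mm. Origin: centre of its underside, z up. It and the clear tub may change sides of the table.
- pin_seat (a point): Centre of the top of the shoulder of the parking pin, 24 mm above the table: the parked crank's hub underside rests here, at any yaw.
- fixture: Fixed clamping fixture, base plate 150 x 265 x 12 mm. Origin on the table, its y is the sliding direction, z up. At its -y end a grey bevel gearbox (62 x 60 mm, top 62 mm above the table) with an upright shaft; then the moving jaw, the strip on two rest bars (top 22 mm above the table) and the fixed jaw at y = 60 mm. Jaw tops are 60 mm above the table.
- shaft_seat (a point): Centre of the seat ring (24 mm across, 74 mm above the table) at the foot of the upright shaft end, at (0, -125, 74) mm of the fixture; does not turn with the shaft. The seated crank's hub underside rests here. Turning clockwise from above drives the moving jaw to the fixed jaw, 20 mm a turn; it stays where it is when let go.
- shaft_tip (a point): Top of the shaft end, 27 mm above shaft_seat. The shaft is square, 12 x 12 mm, up to 17 mm above the seat, tapers to 9 x 9 mm at 22 mm, then a round pilot tip 8.8 mm thick. The square stands at an unknown angle: with the hub on the taper, turn the crank a little under light pressure until it drops over the square (fits within 0.1 rad, every quarter turn).
- jaw: Moving jaw, aluminium, 150 mm wide, 26 mm thick. Origin: foot of the middle of its clamping face, 12 mm above the table; closes along the fixture's +y. Winding it freely takes about 4 to 5 N at the knob; once the strip is pinched every 100 N between the jaws adds about 5 N at the knob, within a fraction of a turn.
- stop: Fixed jaw, aluminium, 150 mm wide, 20 mm thick. Origin: foot of the middle of its clamping face (the face looks to the fixture's -y), 12 mm above the table.
- strip: Grey plastic socket strip, about 118 x 44 mm, 20 mm high, with three black sockets on top (31 mm in all), 0.14 kg, lying loose between the jaws, long side roughly along them, with two to three crank turns of play in all; it slides when the jaw pushes it. Origin: centre of its underside, x along its length. More than 200 N from the jaw crushes it.
- spare_strip: A second strip of the same make lying on the table: bystander.
- module0: Small loose socket module, 40 x 24 x 26 mm: bystander.
- module1: Small loose socket module, 40 x 24 x 26 mm: bystander.
- screwdriver: Screwdriver lying on the table: bystander.
- wrench: Open-ended wrench lying on the table: bystander.
- tub: Fixed clear plastic tub 150 x 120 x 45 mm: bystander; it and the holder may change sides.
Mind the look-alikes: they are no part of the job. What is shaped like the strip but green or red is not meant.

How it is judged (in metres and radians):
On the way, in this order (a step that is already met when the one before it is completed fails the run):
1. the crank is set fully down on the square shaft end (horizontal distance between crank and shaft_seat below 0.004 m and z of crank in the frame of shaft_seat between -0.004 and 0.004 m), for 0.2 s.
2. with the crank on the shaft, both jaws hold the strip (contact force between each of jaw, stop and strip above 10 N and horizontal distance between crank and shaft_seat below 0.006 m and z of crank in the frame of shaft_seat below 0.012 m), for 0.2 s.
At the end, for the whole second after the job is handed in: The strip lies flat (within 0.06 rad) and is held between both jaws with more than 10 N on each; the crank is back at rest on its parking pin, its hub within 6 mm of the pin's axis and within 4 mm of the shoulder, upright within 0.12 rad (contact force between each of jaw, stop and strip above 10 N and angle between strip's own z axis and vertical below 0.06 rad and horizontal distance between crank and pin_seat below 0.006 m and z of crank in the frame of pin_seat below 0.004 m and angle between crank's own z axis and vertical below 0.12 rad and linear speed of crank below 0.02 m/s); the robot touches nothing.
It fails at once if the strip is crushed: more than 200 N between jaw and strip (contact force between jaw and strip above 200 N).
It fails at once if the robot pushes the moving jaw itself (contact force between the arm and jaw above 8 N).
It fails at once if the crank is dropped so that it tips over (angle between crank's own z axis and vertical above 0.7 rad).
It fails at once if another thing on the table is disturbed (distance of any of spare_strip, module0, module1, screwdriver, wrench from where it was at the start of the episode above 0.02 m).
It also fails if it takes over 72 s, if anything falls off the work surface, if the arm or the gripper's body presses on something with over 40 N, if the wrist force passes 120 N, or if a joint passes its speed limit or range.

## Working session

There is one attempt and no reset: what is moved stays moved. The work goes in short steps, Python scripts to look and compute and a tool call to move; the robot and the scene stay as the last step left them, time stands still between calls to the robot, and variables do not carry over. Pictures are saved under pics/ and viewed, at most 10 in all, crops included, and the job is handed in when it is done.

Besides the shell and the picture viewer there is one more tool, called after "Call:" as name(argument=value, ...) on one line, values as JSON. carry_out: Moves the arm, as the interface text tells. Its arguments: {"type":"object","properties":{"deltas":{"type":"array"}},"required":["deltas"]}

```bash
mkdir -p pics; python3 - <<'E'
from cell import ctrl
import cv2
for n in("scene","top"):
    cv2.imwrite(f"pics/{n}0.png",cv2.resize(ctrl.get_image(n)[:,:,::-1],(784,588),interpolation=cv2.INTER_CUBIC))
    c=ctrl.calibration(n);print(n,c)
print(ctrl.read_state(),ctrl.grip_depth)
E
```

```text
scene {'mtx': array([[408.84711663,   0.        , 283.51751427],
       [  0.        , 408.84711663, 214.99625743],
       [  0.        ,   0.        ,   1.        ]]), 'R': array([[-0.5639905 ,  0.82563814,  0.01537462],
       [ 0.69381353,  0.48387382, -0.53337502],
       [-0.44781414, -0.29015132, -0.84573915]]), 't': array([ 322.55628607, -347.02335895, 1411.74573699])}
top {'mtx': array([[383.10832252,   0.        , 277.32458473],
       [  0.        , 383.10832252, 208.16984143],
       [  0.        ,   0.        ,   1.        ]]), 'R': array([[-1.15986623e-01, -9.93250749e-01,  2.31597580e-04],
       [-9.66172475e-01,  1.12770484e-01, -2.31934400e-01],
       [ 2.30342899e-01, -2.71250511e-02, -9.72731402e-01]]), 't': array([ 49.54882856, 587.516879  , 903.08039867])}
{'clock': 0.1, 'qpos': array([-1.28583252,  0.62924372,  0.038407  ,  1.51829119, -0.02698914,
        0.99629193, -0.01999678]), 'qd': array([ 0.00070067, -0.00335344, -0.00019037, -0.0023287 , -0.00050405,
        0.00045941,  0.00053385]), 'tau': array([ 3.67660483e-03, -5.64539981e+01,  1.23068266e+00, -1.93974978e+01,
        1.13075131e-02,  5.36323365e-03, -1.42092298e-05]), 'eef_pos': array([223.10801657, 609.90348273, 230.47936233]), 'tool_rot': array([-3.13987518e+00,  4.20299128e-06,  2.79086800e+00]), 'force': array([1.02905754, 0.12486691, 0.7802122 ]), 'torque': array([-0.00075077,  0.00627657,  0.01448489]), 'gripper_force': 0.0, 'width': 85.52999507183338} 18.700000000000003
```

View pics/scene0.png

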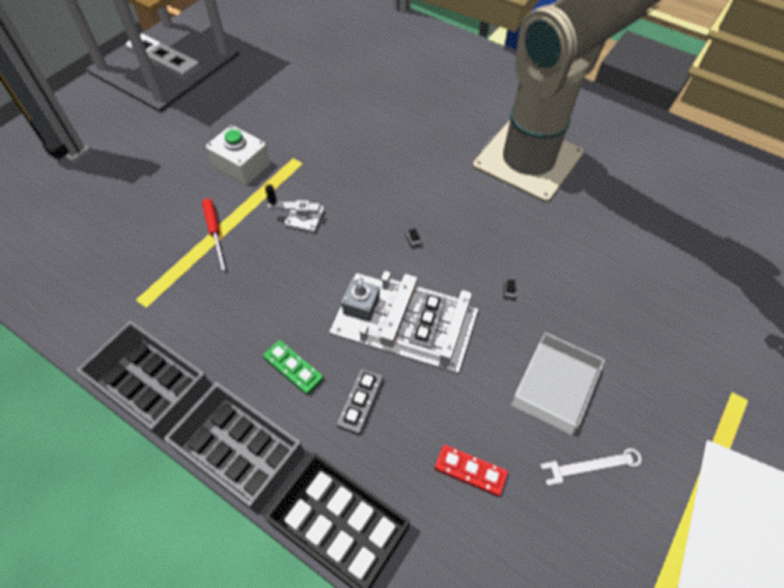

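View pics/top0.png

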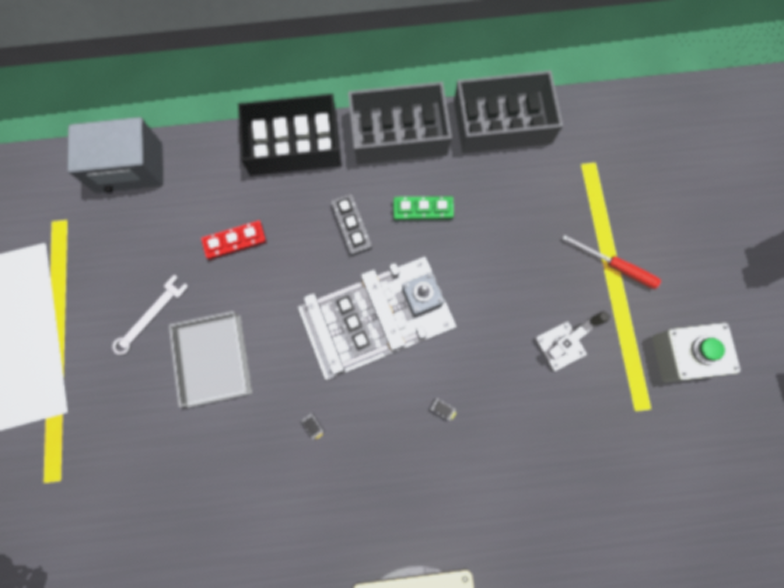

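The scene view shows the crank parked at about (300,213) with its knob at (270,193), and the fixture shaft at (361,288). In the top view the holder is at (562,345), the knob at (600,318) and the shaft at (423,291). I'll crop in closer.

```bash
python3 - <<'E'
from cell import ctrl
import cv2,numpy as np
def crop(im,x,y):  # origin x,y native, 100x75, 4x
    return cv2.resize(im[y:y+75,x:x+100,::-1],(400,300),interpolation=cv2.INTER_CUBIC)
s=ctrl.get_image("scene");t=ctrl.get_image("top")
m=np.vstack([np.hstack([crop(t,360,210),crop(t,240,180)]),np.hstack([crop(s,160,110),crop(s,235,190)])])
cv2.imwrite("pics/mos.png",m)
E
```

```text
(no output)
```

View pics/mos.png

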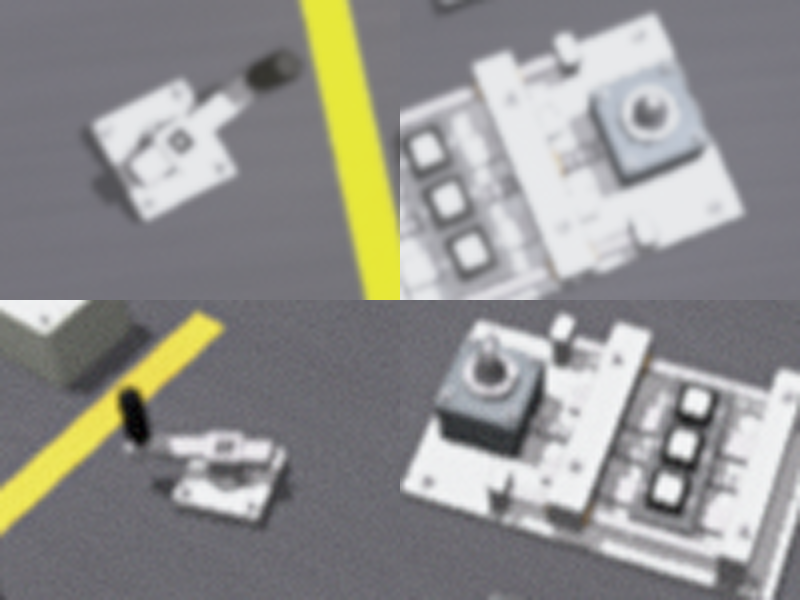

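The mosaic shows, in its own pixels: top-view hub hole (180,142), knob top (287,66), seat ring (652,113). In the scene view the hub hole is at (225,446), the knob top at (130,392), the ring at (490,370) and the shaft tip at (492,340).

```bash
cat >h.py <<'E'
from cell import ctrl
import numpy as np
from scipy.optimize import least_squares
C={n:ctrl.calibration(n) for n in("scene","top")}
def ray(n,p):
    c=C[n];R=np.array(c["R"]);o=-R.T@c["t"];d=R.T@np.linalg.solve(c["mtx"],[p[0],p[1],1]);return o,d/np.linalg.norm(d)
def atz(n,p,z):
    o,d=ray(n,p);return o+d*(z-o[2])/d[2]
def tri(ps,pt):
    (o1,d1),(o2,d2)=ray("scene",ps),ray("top",pt)
    P=lambda d:np.eye(3)-np.outer(d,d)
    return np.linalg.solve(P(d1)+P(d2),P(d1)@o1+P(d2)@o2)
def proj(n,X):
    c=C[n];q=c["mtx"]@(c["R"]@np.array(X)+c["t"]);return q[:2]/q[2]
def nat(p,org):return (np.array(p)+.5)/4-.5+org
E
python3 - <<'E'
from h import *
np.set_printoptions(precision=1,suppress=True)
A=(360,210);B=(240,180);Cc=(160,110);D=(235,190)
for nm,ps,pt,z in [("hub",(225,146),(180,142),48),("knob",(130,91),(287,66),102),("ring",(90,70),(252,113),74),("tip",(92,41),(257,103),101)]:
    o1=Cc if nm in("hub","knob") else D; o2=A if nm in("hub","knob") else B
    a,b=nat(ps,o1),nat(pt,o2)
    print(nm,tri(a,b),atz("scene",a,z),atz("top",b,z))
print("holder top c",[atz("top",nat(p,A),16)[:2] for p in[(185,80),(238,172),(148,222),(92,128)]])
print("gearbox",[atz("top",nat(p,B),62)[:2] for p in[(192,98),(268,68),(305,150),(228,185)]])
print("plate edge",[atz("top",nat(p,B),12)[:2] for p in[(255,13),(345,212)]])
print("jaw",[atz("top",nat(p,B),60)[:2] for p in[(75,65),(112,52),(202,262),(160,278)]])
E
```

```text
hub [ 461.1 -328.9   48.6] [ 460.8 -329.4   48. ] [ 461.2 -329.    48. ]
knob [ 493.8 -383.3  103.6] [ 492.9 -385.2  102. ] [ 493.8 -383.5  102. ]
ring [581.8 -82.2  72. ] [582.7 -81.   74. ] [581.5 -82.3  74. ]
tip [579.6 -81.8 105.1] [576.9 -82.2 101. ] [581.2 -83.6 101. ]
holder top c [array([ 504.5, -351.3]), array([ 440.6, -373.9]), array([ 415.5, -309.5]), array([ 480.1, -284.5])]
gearbox [array([598.5, -46.6]), array([612.6, -97.6]), array([ 556.4, -113.7]), array([539.6, -62.2])]
plate edge [array([665.2, -99.5]), array([ 521.7, -140.6])]
jaw [array([629.5,  25.6]), array([635.4,   1. ]), array([493.2, -40. ]), array([486.3, -12.7])]
```

Hub to knob measures 64 mm against 65, and the holder centre agrees with the hub, so the measurements hold up. I'm moving towards the crank.

Call:
carry_out(deltas=[0, 0, 9.8, 0, 0, 0, -1, 0, 0, 9.8, 0, 0, 0, -1, 0, 0, 9.8, 0, 0, 0, -1, 0, 0, 9.9, 0, 0, 0, -1, 0, 0, 0, -0.0547, 0.0022, 0, -1, 0, 0, 0, -0.0547, 0.0022, 0, -1, 0, 0, 0, -0.0547, 0.0022, 0, -1, 0, 0, 0, -0.0547, 0.0022, 0, -1, 0, 0, 0, -0.0547, 0.0022, 0, -1, 0, 0, 0, -0.0547, 0.0022, 0, -1, 0, 0, 0, -0.0547, 0.0022, 0, -1, 0, 0, 0, -0.0547, 0.0022, 0, -1])

```text
clock: 1.7
eef_pos: [462.0, 241.3, 231.4]
tool_rot: [3.141, -0.0, 2.105]
force: [0.7, 0.0, 0.4]
width: 85.4
gripper_force: 0.0
```

Call:
carry_out(deltas=[0, 0, 0, -0.0547, 0.0022, 0, -1, 0, 0, 0, -0.0547, 0.0022, 0, -1, 0, 0, 0, -0.0424, -0.0327, 0.009, -1, 0, 0, 0, -0.0424, -0.0327, 0.009, -1, 0, 0, 0, -0.0424, -0.0327, 0.009, -1, 0, 0, 0, -0.0424, -0.0327, 0.009, -1, 0, 0, 0, -0.0424, -0.0327, 0.009, -1, 0, 0, 0, -0.0424, -0.0327, 0.009, -1, 0, 0, 0, -0.0424, -0.0327, 0.009, -1, 0, 0, 0, -0.0424, -0.0327, 0.009, -1, 0, 0, 0, -0.0424, -0.0327, 0.009, -1, 0, 0, 0, 0, 0, 0, -1])

```text
clock: 3.2
eef_pos: [459.1, -333.2, 149.7]
tool_rot: [-3.139, 0.002, 2.097]
force: [0.6, 0.8, -0.9]
width: 85.5
gripper_force: 0.0
```

Call:
carry_out(deltas=[0, 0, 0, 0.0026, 0.0038, 0, -1, 0, 0, 0, 0, 0, 0.035, -1, 0, 0, 0, 0, 0, 0.035, -1, 0, 0, 0, 0, 0, 0.03, -1, 0, 0, 0, 0, 0, 0.0227, -1, 0, 0, 0, 0, 0, 0, -1])

```text
clock: 3.95
eef_pos: [463.6, -320.2, 26.4]
tool_rot: [-3.141, -0.004, 2.108]
force: [0.1, -0.7, -0.2]
width: 85.4
gripper_force: 0.0
```

```bash
cat >m.py <<'E'
from h import *
import cv2,sys
def mos(name,tc,sc,k=5):
    out=[]
    for n,c in(("top",tc),("scene",sc)):
        im=ctrl.get_image(n);x,y=[int(max(0,v)) for v in c]
        im=cv2.resize(im[y:y+100,x:x+80,::-1],(400,500),interpolation=cv2.INTER_CUBIC);out.append(im)
    cv2.imwrite(f"pics/{name}.png",np.hstack(out))
E
python3 -c "
from m import *
mos('g1',(365,195),(165,85))"
```

```text
(no output)
```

View pics/g1.png

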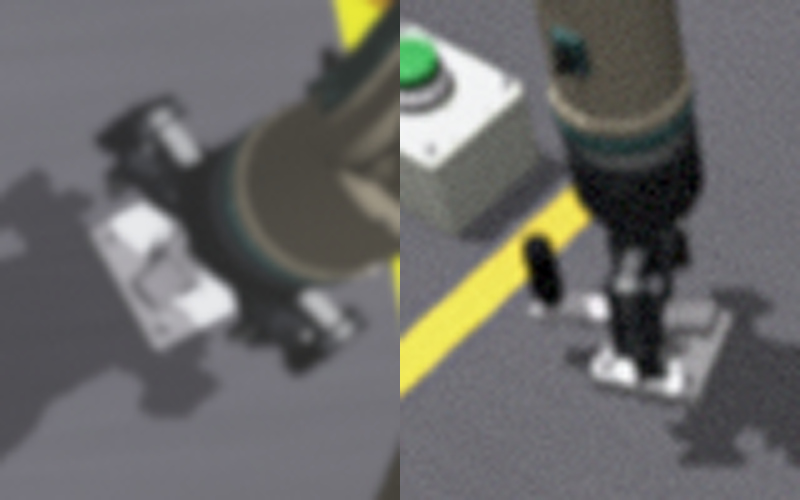

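The gripper straddles the hub in both views: the fingers are either side of the holder in the top view at (160,150) and (310,330). It sits a little off along the crank arm, so I'll read the settled pose.

```bash
python3 -c "
from cell import ctrl
for i in range(2):
    s=ctrl.read_state();print(s['clock'],s['eef_pos'],s['tool_rot']);ctrl.get_image('top')"
```

```text
4.05 [ 464.5851638  -322.09039635   28.25775476] [3.14085011e+00 1.19188632e-04 2.10690779e+00]
4.1 [ 464.73843487 -322.65679182   28.6525671 ] [3.14056139e+00 1.14850093e-03 2.10642598e+00]
```

Call:
carry_out(deltas=[0, 0, 0, -0.0035, -0.0064, 0.001, -1, 0, 0, 0, 0, 0, 0, -1, 0, 0, 0, 0, 0, 0, -1, 0, 0, 0, 0, 0, 0, -1])

```text
clock: 4.65
eef_pos: [459.9, -329.5, 26.6]
tool_rot: [3.141, -0.0, 2.105]
force: [0.4, -0.3, 0.7]
width: 85.5
gripper_force: 0.0
```

Call:
carry_out(deltas=[0, 0, 0, 0, 0, 0, 1, 0, 0, 0, 0, 0, 0, 1, 0, 0, 0, 0, 0, 0, 1, 0, 0, 0, 0, 0, 0, 1, 0, 0, 0, 0, 0, 0, 1, 0, 0, 0, 0, 0, 0, 1])

```text
clock: 5.4
eef_pos: [461.0, -329.1, 27.0]
tool_rot: [3.14, 0.001, 2.106]
force: [2.1, 3.0, 3.9]
width: 24.3
gripper_force: 59.8
```

Call:
carry_out(deltas=[0, 0, 0, 0, 0, -0.01, 1, 0, 0, 0, 0, 0, -0.02, 1, 0, 0, 0, 0, 0, -0.04, 1, 0, 0, 0, 0, 0, -0.04, 1, 0, 0, 0, 0, 0, 0, 1, 0, 0, 0, 0, 0, 0, 1])

```text
clock: 6.15
eef_pos: [458.3, -329.1, 135.3]
tool_rot: [-3.14, -0.003, 2.104]
force: [-0.6, 1.1, -2.4]
width: 24.5
gripper_force: 60.2
```

```bash
python3 -c "
from m import *
mos('g2',(365,175),(165,55))
s=ctrl.read_state();print(s['eef_pos'],s['tool_rot'],s['force'],s['torque'],s['width'],s['gripper_force'])"
```

```text
[ 458.36492391 -328.81061814  134.76500178] [-3.13955424 -0.00353908  2.10460946] [-0.08697755  0.34337303 -3.33569175] [-0.03784451 -0.00825964 -0.03835455] 24.517867885957596 60.163339376449585
```

View pics/g2.png

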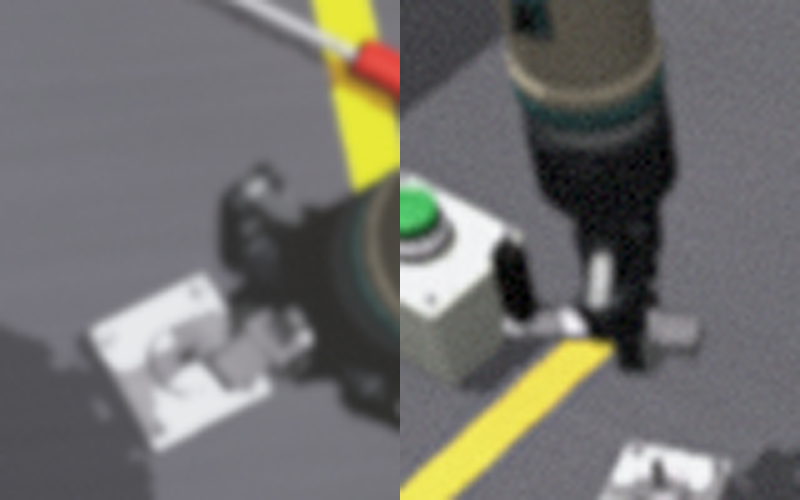

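The crank is lifted and level, and the pin is visible in the top crop at about (185,345). I'll check the hub's offset in the fingers using the knob and pin.

```bash
python3 - <<'E'
from h import *
np.set_printoptions(precision=1,suppress=True)
n5=lambda p,o:(np.array(p)+.5)/5-.5+o
p=n5((110,243),(165,55))
s=ctrl.read_state()['eef_pos']; d=np.array([.509,-.861,0])
print(atz("scene",p,s[2]-3+78), s+65*d)
print("knob px",p,"pred",proj("scene",[*(s+65*d)[:2],s[2]+75]))
print("cw end px",n5((297,332),(165,55)),"pred",proj("scene",[*(s-36*d)[:2],s[2]+16]))
print("pin",atz("top",n5((183,345),(365,175)),48),"pin scene",atz("scene",n5((258,470),(165,55)),48))
E
```

```text
[ 486.2 -386.6  209.8] [ 491.4 -384.8  134.8]
knob px [186.6 103.2] pred [185.8 104.6]
cw end px [224. 121.] pred [224.6 122.2]
pin [ 466.  -321.1   48. ] pin scene [ 468.  -322.2   48. ]
```

Call:
carry_out(deltas=[0, 0, 0, 0.015, 0.0232, 0, 1, 0, 0, 0, 0.0299, 0.0464, 0, 1, 0, 0, 0, 0.0299, 0.0464, 0, 1, 0, 0, 0, 0.0299, 0.0464, 0, 1, 0, 0, 0, 0.0299, 0.0464, 0, 1, 0, 0, 0, 0.015, 0.0232, 0, 1, 0, 0, 0, 0, 0, 0, 1, 0, 0, 0, 0, 0, 0, 1, 0, 0, 0, 0, 0, 0, 1])

```text
clock: 7.38
eef_pos: [582.4, -84.6, 136.1]
tool_rot: [-3.14, 0.0, 2.102]
force: [-0.8, -0.6, -2.6]
width: 24.6
gripper_force: 60.0
```

```bash
python3 -c "
from m import *
mos('g3',(265,150),(230,140))
s=ctrl.read_state();print(s['eef_pos'],s['tool_rot'],s['force'],s['torque'],s['width'])"
```

```text
[582.84648417 -84.15525295 136.47386959] [-3.14088125e+00  5.40403626e-05  2.10261434e+00] [ 0.11167647 -0.44128747 -2.761023  ] [ 0.01636378 -0.03140721  0.01026549] 24.709769222808493
```

View pics/g3.png

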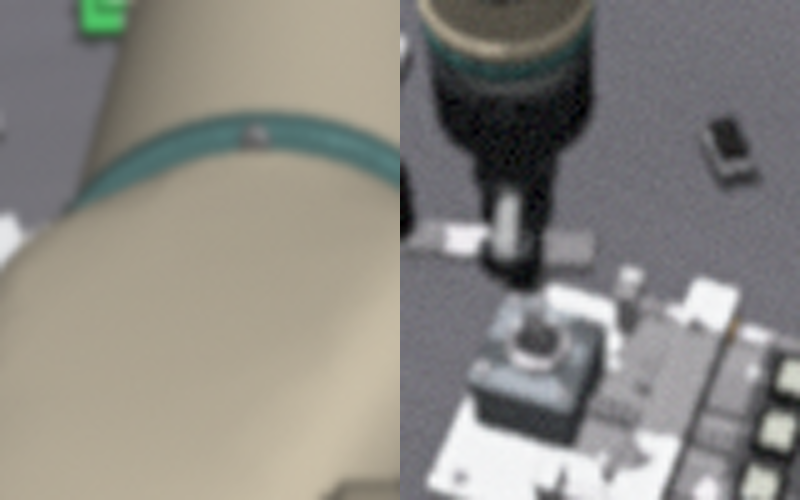

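The scene view shows the hub hovering just above the shaft, with the tip at about (533,290) and the ring at (537,345). The top view is blocked by the arm. I'll lower it in steps.

Call:
carry_out(deltas=[0, 0, 0, 0.0021, 0.0007, 0, 1, 0, 0, 0, 0, 0, 0.012, 1, 0, 0, 0, 0, 0, 0.012, 1, 0, 0, 0, 0, 0, 0.004, 1, 0, 0, 0, 0, 0, 0, 1, 0, 0, 0, 0, 0, 0, 1])

```text
clock: 8.22
eef_pos: [583.2, -80.6, 108.8]
tool_rot: [3.141, 0.0, 2.105]
force: [-0.0, 0.4, -3.0]
width: 24.8
gripper_force: 60.1
```

Call:
carry_out(deltas=[0, 0, 0, 0, 0, 0.003, 1, 0, 0, 0, 0, 0, 0.003, 1, 0, 0, 0, 0, 0, 0, 1])

```text
clock: 8.6
eef_pos: [582.7, -80.5, 102.3]
tool_rot: [-3.141, -0.0, 2.105]
force: [0.6, 0.3, -1.5]
width: 25.3
gripper_force: 60.1
```

Call:
carry_out(deltas=[0, 0, 0, 0, 0, 0.002, 1, 0, 0, 0, 0, 0, 0.002, 1, 0, 0, 0, 0, 0, 0, 1])

```text
clock: 8.98
eef_pos: [583.0, -80.6, 98.5]
tool_rot: [-3.142, -0.0, 2.105]
force: [1.0, 0.4, -1.9]
width: 24.7
gripper_force: 60.1
```

Call:
carry_out(deltas=[0, 0, 0, 0, 0, 0.0015, 1, 0, 0, 0, 0, 0, 0.0015, 1, 0, 0, 0, 0, 0, 0, 1])

```text
clock: 9.35
eef_pos: [583.7, -80.2, 95.8]
tool_rot: [3.14, 0.001, 2.105]
force: [1.7, 2.2, -1.4]
width: 24.6
gripper_force: 60.4
```

Call:
carry_out(deltas=[0, 0, 0, 0.0003, 0.0007, 0.0015, 1, 0, 0, 0, 0, 0, 0.0015, 1, 0, 0, 0, 0, 0, 0, 1])

```text
clock: 9.72
eef_pos: [584.1, -80.0, 94.0]
tool_rot: [3.14, 0.001, 2.105]
force: [-0.2, 0.3, 8.9]
width: 24.7
gripper_force: 61.8
```

Call:
carry_out(deltas=[0, 0, 3, 0, 0, 0, 1, 0, 0, 3, 0, 0, 0, 1, 0, 0, 0, 0, 0, 0, 1])

```text
clock: 10.1
eef_pos: [584.1, -80.0, 93.9]
tool_rot: [3.14, 0.001, 2.0]
force: [-1.3, 1.4, 8.1]
width: 24.9
gripper_force: 61.5
```

Call:
carry_out(deltas=[0, 0, 3, 0, 0, 0, 1, 0, 0, 3, 0, 0, 0, 1, 0, 0, 3, 0, 0, 0, 1, 0, 0, 0, 0, 0, 0, 1])

```text
clock: 10.6
eef_pos: [584.2, -80.0, 93.9]
tool_rot: [3.14, 0.001, 1.843]
force: [-0.8, 1.5, 8.5]
width: 24.7
gripper_force: 61.4
```

```bash
python3 -c "
from h import *
s=ctrl.read_state();print(s['eef_pos'],s['tool_rot'],s['force'],s['torque'])"
```

```text
[584.15036946 -79.97814353  93.88967494] [3.13987429e+00 5.29013769e-04 1.84281259e+00] [-0.81214265  1.53338189  8.48213929] [0.26740495 0.07338295 0.00696958]
```

Call:
carry_out(deltas=[0, 0, 3, 0, 0, 0, 1, 0, 0, 3, 0, 0, 0, 1, 0, 0, 3, 0, 0, 0, 1, 0, 0, 3, 0, 0, 0, 1, 0, 0, 3, 0, 0, 0, 1])

```text
clock: 11.22
eef_pos: [584.2, -80.0, 93.8]
tool_rot: [3.14, -0.0, 1.58]
force: [-0.3, 1.2, 6.5]
width: 25.0
gripper_force: 61.3
```

Call:
carry_out(deltas=[0, 0, 3, 0, 0, 0.0004, 1, 0, 0, 3, 0, 0, 0, 1, 0, 0, 3, 0, 0, 0, 1, 0, 0, 3, 0, 0, 0, 1, 0, 0, 3, 0, 0, 0, 1])

```text
clock: 11.85
eef_pos: [584.0, -79.9, 92.3]
tool_rot: [3.14, -0.0, 1.318]
force: [2.4, 0.3, -2.1]
width: 24.6
gripper_force: 60.3
```

Call:
carry_out(deltas=[0, 0, 0, 0, 0, 0.0015, 1, 0, 0, 0, 0, 0, 0.0015, 1, 0, 0, 0, 0, 0, 0, 1])

```text
clock: 12.22
eef_pos: [584.1, -79.9, 89.2]
tool_rot: [3.14, -0.0, 1.32]
force: [4.4, 0.9, -1.7]
width: 24.6
gripper_force: 60.4
```

Call:
carry_out(deltas=[0, 0, 0, 0.0001, 0.0005, 0.002, 1, 0, 0, 0, 0, 0, 0.002, 1, 0, 0, 0, 0, 0, 0.002, 1, 0, 0, 0, 0, 0, 0, 1])

```text
clock: 12.72
eef_pos: [584.2, -79.9, 83.2]
tool_rot: [3.141, -0.0, 1.319]
force: [2.5, 1.5, 2.4]
width: 25.0
gripper_force: 60.9
```

Call:
carry_out(deltas=[0, 0, 0, 0, 0.0003, 0.002, 1, 0, 0, 0, 0, 0, 0.002, 1, 0, 0, 0, 0, 0, 0.001, 1, 0, 0, 0, 0, 0, 0, 1])

```text
clock: 13.22
eef_pos: [584.3, -79.9, 78.7]
tool_rot: [3.141, -0.001, 1.319]
force: [0.4, 2.0, 8.6]
width: 25.1
gripper_force: 61.5
```

Call:
carry_out(deltas=[0, 0, 0, 0, 0, 0.001, 1, 0, 0, 0, 0, 0, 0.001, 1, 0, 0, 0, 0, 0, 0, 1])

```text
clock: 13.6
eef_pos: [584.3, -79.9, 77.0]
tool_rot: [3.141, -0.001, 1.319]
force: [1.1, 1.2, 9.9]
width: 24.8
gripper_force: 61.7
```

Call:
carry_out(deltas=[0, 0, 0, 0, 0, 0.001, 1, 0, 0, 0, 0, 0, 0.001, 1, 0, 0, 0, 0, 0, 0, 1])

```text
clock: 13.98
eef_pos: [584.3, -79.9, 76.9]
tool_rot: [3.141, -0.002, 1.319]
force: [-2.8, 3.0, 24.9]
width: 24.9
gripper_force: 63.7
```

Call:
carry_out(deltas=[0, 0, 0, 0, 0, -0.001, 1, 0, 0, 0, 0, 0, 0, -1, 0, 0, 0, 0, 0, 0, -1, 0, 0, 0, 0, 0, 0, -1, 0, 0, 0, 0, 0, 0, -1, 0, 0, 0, 0, 0, -0.02, -1, 0, 0, 0, 0, 0, -0.04, -1, 0, 0, 0, 0, 0, -0.045, -1, 0, 0, 0, 0, 0, 0, -1, 0, 0, 0, 0, 0, 0, -1, 0, 0, 0, 0, 0, 0, -1])

```text
clock: 15.35
eef_pos: [583.2, -79.7, 178.8]
tool_rot: [-3.139, 0.0, 1.32]
force: [0.6, 0.2, 0.1]
width: 85.5
gripper_force: 0.0
```

```bash
python3 -c "
from m import *
mos('g4',(265,160),(230,160))
s=ctrl.read_state();print(s['eef_pos'],s['tool_rot'],s['force'],s['torque'],s['width'])"
```

```text
[583.47383996 -79.90669963 178.99045912] [-3.13933991e+00  4.33286473e-04  1.31936165e+00] [ 0.58516899 -0.93423647  0.50968184] [-0.04195079 -0.03020532 -0.01203782] 85.70337328247162
```

View pics/g4.png

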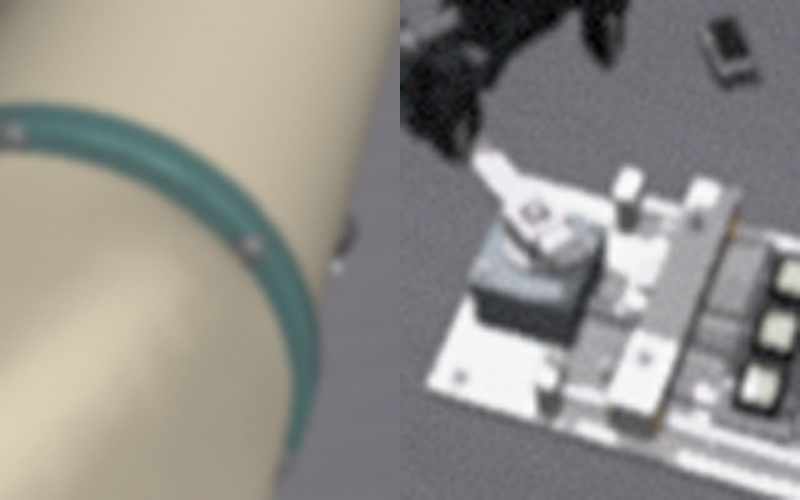

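The scene view shows the crank seated on the shaft, with hub hole at (535,212) and its arm towards (480,155). Next I'll grip the knob.

Call:
carry_out(deltas=[0, 0, 0, -0.033, 0, 0, -1, 0, 0, 0, -0.032, 0, 0, -1, 0, 0, 0, 0, 0, 0.036, -1, 0, 0, 0, 0, 0, 0.035, -1, 0, 0, 0, 0, 0, 0, -1, 0, 0, 0, 0, 0, 0, -1, 0, 0, 0, 0, 0, 0, 0.5, 0, 0, 0, 0, 0, 0, 1, 0, 0, 0, 0, 0, 0, 1, 0, 0, 0, 0, 0, 0, 1, 0, 0, 0, 0, 0, 0, 1, 0, 0, 0, 0, 0, 0, 1])

```text
clock: 16.95
eef_pos: [567.7, -143.0, 109.4]
tool_rot: [-3.141, -0.0, 1.319]
force: [-2.6, 0.3, 3.9]
width: 19.6
gripper_force: 58.5
```

```bash
python3 -c "
from m import *
mos('g5',(265,160),(220,140))
s=ctrl.read_state();print(s['eef_pos'],s['tool_rot'],s['force'],s['torque'],s['width'])"
```

```text
[ 567.74097878 -143.01435094  109.34990558] [-3.14107560e+00 -1.24387346e-04  1.31929938e+00] [-2.83804401 -0.24610842  5.99063049] [ 0.26298162  0.65103636 -0.01680035] 19.536225494311235
```

View pics/g5.png

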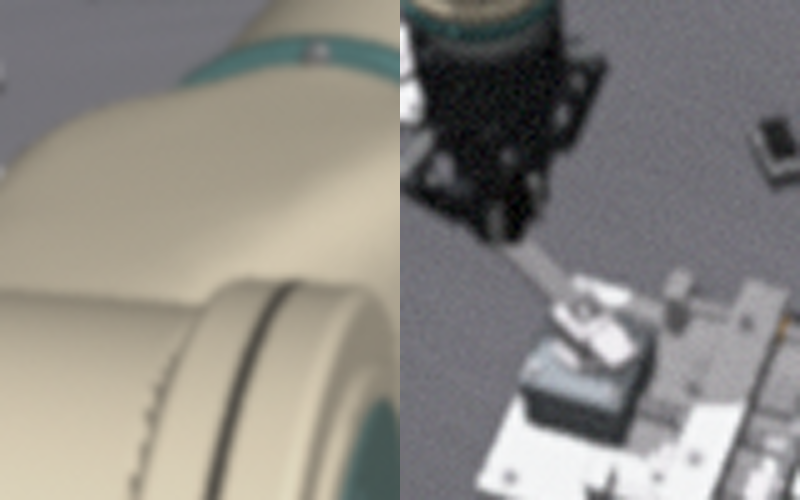

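Call:
carry_out(deltas=[0, 0, 0, 0.0039, -0.0222, 0, 1, 0, 0, 0, 0.0113, -0.0196, 0, 1, 0, 0, 0, 0.0173, -0.0145, 0, 1, 0, 0, 0, 0.0212, -0.0077, 0, 1, 0, 0, 0, 0.0226, 0, 0, 1, 0, 0, 0, 0.0212, 0.0077, 0, 1])

```text
clock: 17.8
eef_pos: [536.1, -35.7, 109.6]
tool_rot: [-3.14, 0.002, 1.318]
force: [-3.9, -4.1, 8.7]
width: 19.7
gripper_force: 60.0
```

```bash
cat >w.py <<'E'
from h import *
np.set_printoptions(precision=2,suppress=True)
s=ctrl.read_state();p=s['eef_pos'];S=np.array([584,-80]);v=p[:2]-S;r=np.hypot(*v);u=v/r
t=np.array([u[1],-u[0]]) # clockwise tangent
a=(-104.4-np.degrees(np.arctan2(v[1],v[0])))%360
F=s['force']-[-2.7,0,5]
print(s['clock'],p,"yaw",s['tool_rot'],"r",r,"a",a,"Frad",F[:2]@u,"Fdrive",-F[:2]@t,"Fz",F[2],s['width'])
E
python3 w.py
```

```text
17.8 [536.12 -35.72 109.65] yaw [-3.14  0.    1.32] r 65.21434092525294 a 118.36392785307501 Frad -1.9061095866375406 Fdrive 3.8726934234757033 Fz 3.73543587656107 19.717005519428852
```

Call:
carry_out(deltas=[0, 0, 0, 0.0173, 0.0145, 0, 1, 0, 0, 0, 0.0113, 0.0196, 0, 1, 0, 0, 0, 0.0039, 0.0222, 0, 1, 0, 0, 0, -0.0039, 0.0222, 0, 1, 0, 0, 0, -0.0113, 0.0196, 0, 1, 0, 0, 0, -0.0173, 0.0145, 0, 1, 0, 0, 0, -0.0212, 0.0077, 0, 1, 0, 0, 0, -0.0226, 0, 0, 1, 0, 0, 0, -0.0212, -0.0077, 0, 1, 0, 0, 0, -0.0173, -0.0145, 0, 1, 0, 0, 0, -0.0113, -0.0196, 0, 1, 0, 0, 0, -0.0039, -0.0222, 0, 1])

```text
clock: 19.3
eef_pos: [571.6, -143.7, 110.0]
tool_rot: [3.133, -0.0, 1.319]
force: [5.7, 2.5, -0.9]
width: 19.6
gripper_force: 58.8
```

```bash
python3 w.py
```

```text
19.3 [ 571.62 -143.71  109.97] yaw [ 3.13 -0.    1.32] r 64.90139763206955 a 356.59683504467336 Frad -4.039866810506712 Fdrive 7.77622725501494 Fz -5.897342157421801 19.60041969022079
```

Call:
carry_out(deltas=[0, 0, 0, 0.0039, -0.0222, 0, 1, 0, 0, 0, 0.0113, -0.0196, 0, 1, 0, 0, 0, 0.0173, -0.0145, 0, 1, 0, 0, 0, 0.0212, -0.0077, 0, 1, 0, 0, 0, 0.0226, 0, 0, 1, 0, 0, 0, 0.0212, 0.0077, 0, 1, 0, 0, 0, 0.0173, 0.0145, 0, 1, 0, 0, 0, 0.0113, 0.0196, 0, 1, 0, 0, 0, 0.0039, 0.0222, 0, 1, 0, 0, 0, 0, 0, 0, 1, 0, 0, 0, 0, 0, 0, 1])

```text
clock: 20.68
eef_pos: [601.7, -16.6, 109.7]
tool_rot: [3.139, -0.001, 1.32]
force: [-1.6, 2.0, 5.8]
width: 19.5
gripper_force: 59.9
```

```bash
python3 w.py; python3 - <<'E'
from h import *
import cv2
im=ctrl.get_image("scene")
cv2.imwrite("pics/g6.png",cv2.resize(im[180:280,235:355,::-1],(720,600),interpolation=cv2.INTER_CUBIC))
E
```

```text
20.675 [601.7  -16.64 109.74] yaw [ 3.14 -0.    1.32] r 65.78666736231327 a 181.20395295848587 Frad 2.224824397275361 Fdrive -0.5149500698337338 Fz 0.7765101325020058 19.489660267477834
```

View pics/g6.png

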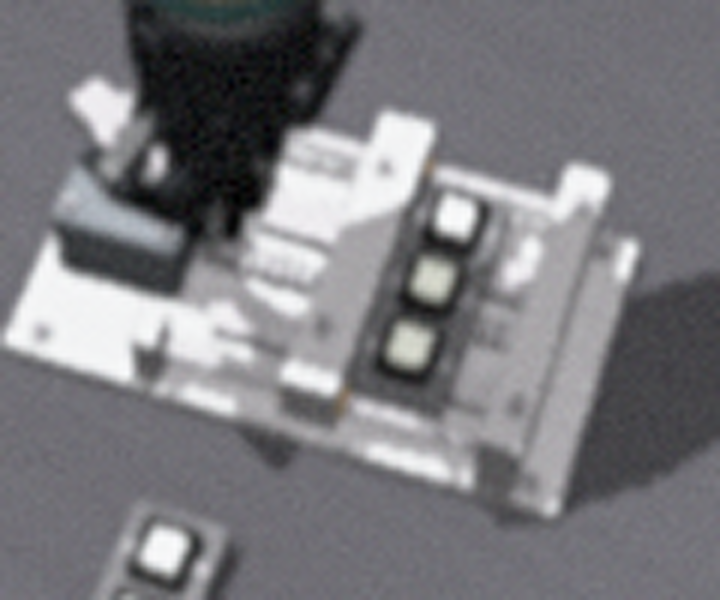

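The scene view shows the moving jaw right at the strip, with its top edge running from (435,125) to (345,375). The fixed jaw's edge runs from about (562,180) to (478,445). I'll work out the remaining gap.

```bash
python3 - <<'E'
from h import *
n6=lambda p:(np.array(p)+.5)/6-.5+(235,180)
y=np.array([-.276,.961]);S=np.array([582.5,-81])
for nm,p in[("mj",(436,125)),("mj",(347,372)),("fj",(560,170)),("fj",(478,445))]:
    X=atz("scene",n6(p),60);print(nm,X[:2],(X[:2]-S)@y-125)
for p in[(488,210),(443,400),(470,290)]:
    X=atz("scene",n6(p),42);print("strip edge",X[:2],(X[:2]-S)@y-125)
im=n6;print([proj("scene",[*(S+y*185+np.array([.961,.276])*k),60])*6-np.array([235,180])*6 for k in(-70,70)])
E
```

```text
mj [477.33928842  14.63583586] -4.069605345449062
mj [609.82112249  53.0493548 ] -3.719199847959743
fj [465.72707518  75.0599867 ] 57.20297447185857
fj [607.31713179 119.06767139] 60.41550383160242
strip edge [492.76106237  54.53842916] 30.0203772091169
strip edge [588.77172997  90.85144027] 38.41823662261265
strip edge [534.06979816  70.60986441] 34.063815408592774
[array([563.71351852, 167.680931  ]), array([480.25677265, 424.31468031])]
```

Call:
carry_out(deltas=[0, 0, 0, -0.0039, 0.0222, 0, 1, 0, 0, 0, -0.0113, 0.0196, 0, 1, 0, 0, 0, -0.0173, 0.0145, 0, 1, 0, 0, 0, -0.0212, 0.0077, 0, 1, 0, 0, 0, -0.0226, 0, 0, 1, 0, 0, 0, -0.0212, -0.0077, 0, 1, 0, 0, 0, -0.0173, -0.0145, 0, 1, 0, 0, 0, -0.0113, -0.0196, 0, 1, 0, 0, 0, -0.0039, -0.0222, 0, 1])

```text
clock: 21.85
eef_pos: [571.7, -143.7, 110.0]
tool_rot: [3.133, 0.0, 1.319]
force: [6.1, 1.8, -0.6]
width: 19.7
gripper_force: 59.0
```

```bash
python3 w.py
```

```text
21.85 [ 571.67 -143.7   109.97] yaw [3.13 0.   1.32] r 64.88652790396507 a 356.55354081513815 Frad -3.4791550738114827 Fdrive 8.249574085036164 Fz -5.590814693483907 19.667350106313496
```

Call:
carry_out(deltas=[0, 0, 0, 0.0022, -0.0168, 0, 1, 0, 0, 0, 0.0065, -0.0157, 0, 1, 0, 0, 0, 0.0103, -0.0135, 0, 1, 0, 0, 0, 0.0135, -0.0103, 0, 1, 0, 0, 0, 0.0157, -0.0065, 0, 1, 0, 0, 0, 0.0168, -0.0022, 0, 1])

```text
clock: 22.6
eef_pos: [520.6, -66.6, 109.7]
tool_rot: [3.14, 0.004, 1.317]
force: [-3.6, -5.7, 7.0]
width: 19.6
gripper_force: 60.1
```

```bash
python3 w.py
```

```text
22.6 [520.63 -66.63 109.74] yaw [3.14 0.   1.32] r 64.76871514667887 a 87.5115345129476 Frad -0.31597216965373376 Fdrive 5.778791781619354 Fz 2.046372043720738 19.58453592230889
```

Call:
carry_out(deltas=[0, 0, 0, 0.0113, 0.001, 0, 1, 0, 0, 0, 0.0109, 0.0029, 0, 1, 0, 0, 0, 0.0103, 0.0048, 0, 1, 0, 0, 0, 0.0093, 0.0065, 0, 1])

```text
clock: 23.1
eef_pos: [544.9, -27.7, 109.6]
tool_rot: [-3.139, 0.001, 1.319]
force: [-6.5, -1.7, 10.1]
width: 19.7
gripper_force: 60.3
```

```bash
python3 w.py
```

```text
23.1 [544.9  -27.66 109.55] yaw [-3.14  0.    1.32] r 65.32960898075066 a 128.8353791131591 Frad 0.9021200730534316 Fdrive 4.027174205546089 Fz 5.10643327433786 19.727369966713063
```

Call:
carry_out(deltas=[0, 0, 0, 0.0065, 0.0063, 0, 1, 0, 0, 0, 0.0056, 0.0071, 0, 1, 0, 0, 0, 0.0045, 0.0079, 0, 1])

```text
clock: 23.48
eef_pos: [569.9, -15.9, 109.5]
tool_rot: [-3.139, -0.0, 1.32]
force: [-6.0, 1.0, 9.4]
width: 19.6
gripper_force: 60.3
```

```bash
python3 w.py
```

```text
23.475 [569.87 -15.87 109.5 ] yaw [-3.14 -0.    1.32] r 65.66535552301892 a 153.16960438831507 Frad 1.7067697452676969 Fdrive 3.007221437414216 Fz 4.435259986824644 19.64334437893762
```

Call:
carry_out(deltas=[0, 0, 0, 0.0034, 0.0084, 0, 1, 0, 0, 0, 0.0022, 0.0088, 0, 1])

```text
clock: 23.72
eef_pos: [588.1, -14.3, 109.5]
tool_rot: [-3.139, -0.001, 1.32]
force: [-4.6, 1.7, 8.7]
width: 19.4
gripper_force: 60.3
```

```bash
sed -i 's/-\[-2.7,0,5\]/-[0,0,0]/' w.py; python3 w.py
```

```text
23.725 [588.13 -14.28 109.47] yaw [-3.14 -0.    1.32] r 65.84976050388097 a 169.1962732087099 Frad 1.450969900777014 Fdrive 4.65283500922077 Fz 8.73040405712127 19.385982427465247
```

Call:
carry_out(deltas=[0, 0, 0, 0.0009, 0.009, 0, 1, 0, 0, 0, -0.0003, 0.0091, 0, 1])

```text
clock: 23.98
eef_pos: [605.8, -17.7, 109.5]
tool_rot: [-3.138, -0.001, 1.321]
force: [-6.6, 3.2, 9.1]
width: 19.4
gripper_force: 60.5
```

```bash
python3 w.py
```

```text
23.975 [605.81 -17.7  109.45] yaw [-3.14 -0.    1.32] r 66.01042207472047 a 184.8950683057353 Frad 0.8708057956478705 Fdrive 7.272142213338634 Fz 9.14720682401105 19.441086842422035
```

Call:
carry_out(deltas=[0, 0, 0, -0.0008, 0.0056, 0, 1])

```text
clock: 24.1
eef_pos: [609.6, -19.0, 109.1]
tool_rot: [-3.135, -0.002, 1.321]
force: [-8.9, 5.2, 11.4]
width: 19.9
gripper_force: 61.0
```

```bash
python3 w.py
```

```text
24.1 [609.64 -19.04 109.12] yaw [-3.13 -0.    1.32] r 66.13010007307005 a 188.41428275346738 Frad 1.3471621106512024 Fdrive 10.2483725057118 Fz 11.43948955352253 19.85152442228295
```

Call:
carry_out(deltas=[0, 0, 0, 0, 0, 0, 1, 0, 0, 0, 0, 0, 0, 1])

```text
clock: 24.35
eef_pos: [609.9, -19.2, 109.3]
tool_rot: [-3.136, -0.002, 1.321]
force: [-5.9, 4.5, 10.9]
width: 19.9
gripper_force: 60.8
```

```bash
python3 w.py
```

```text
24.35 [609.86 -19.2  109.27] yaw [-3.14 -0.    1.32] r 66.07684843828777 a 188.64386129440996 Frad 1.829398445180225 Fdrive 7.209875260564509 Fz 10.914602426156726 19.86769992775243
```

Tightening is clear: the drive force rose from 4.7 to 10.2 N within a few degrees, and the travel matches the measured gap. I'm stopping there, releasing the knob and going back to the hub.

Call:
carry_out(deltas=[0, 0, 0, 0, 0, 0, -1, 0, 0, 0, 0, 0, 0, -1, 0, 0, 0, 0, 0, 0, -1, 0, 0, 0, 0, 0, 0, -1, 0, 0, 0, 0, 0, -0.03, -1, 0, 0, 0, 0, 0, -0.05, -1, 0, 0, 0, -0.0325, -0.005, 0, -1, 0, 0, 0, -0.0325, -0.005, 0, -1, 0, 0, 8.6, 0, 0, 0, -1, 0, 0, 0, 0, 0, 0, -1, 0, 0, 0, 0, 0, 0, -1, 0, 0, 0, 0, 0, 0, -1])

```text
clock: 25.85
eef_pos: [586.4, -81.2, 189.1]
tool_rot: [-3.141, -0.0, 1.172]
force: [-0.2, 0.2, 0.0]
width: 85.6
gripper_force: 0.0
```

```bash
python3 w.py; python3 - <<'E'
from h import *
import cv2
im=ctrl.get_image("scene")
cv2.imwrite("pics/g7.png",cv2.resize(im[180:280,235:355,::-1],(720,600),interpolation=cv2.INTER_CUBIC))
im=ctrl.get_image("top");cv2.imwrite("pics/t7.png",im[...,::-1])
E
```

```text
25.85 [586.42 -81.22 189.07] yaw [-3.14 -0.    1.17] r 2.7053558682065675 a 282.36187170322165 Frad -0.28854716228239563 Fdrive 0.10030578191859219 Fz 0.03364828043955545 85.63333192038378
```

View pics/g7.png

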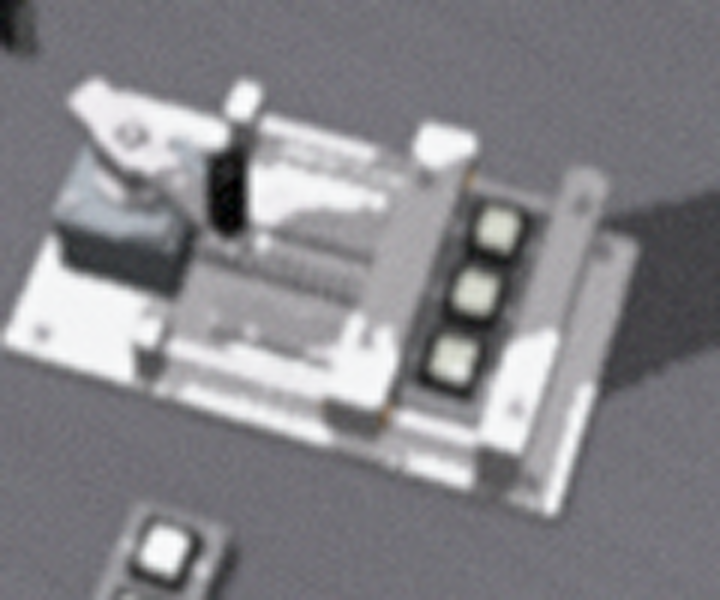

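The strip lies flat and square between both jaws. The crank is seated, with hub hole at (130,132) and knob at (228,190). I'm descending on the hub.

Call:
carry_out(deltas=[0, 0, 0, 0.0007, -0.0025, 0, -1, 0, 0, 0, 0, 0, 0.04, -1, 0, 0, 0, 0, 0, 0.04, -1, 0, 0, 0, 0, 0, 0.032, -1, 0, 0, 0, 0, 0, 0, -1, 0, 0, 0, 0, 0, 0, -1, 0, 0, 0, 0, 0, 0, -1, 0, 0, 0, 0, 0, 0, -1])

```text
clock: 26.95
eef_pos: [584.9, -80.2, 78.4]
tool_rot: [3.14, -0.001, 1.17]
force: [1.0, 0.5, 0.8]
width: 85.4
gripper_force: 0.0
```

Call:
carry_out(deltas=[0, 0, 0, 0.0003, -0.0008, 0.001, -1, 0, 0, 0, 0, 0, 0, -1, 0, 0, 0, 0, 0, 0, 1, 0, 0, 0, 0, 0, 0, 1, 0, 0, 0, 0, 0, 0, 1, 0, 0, 0, 0, 0, 0, 1, 0, 0, 0, 0, 0, 0, 1, 0, 0, 0, 0, 0, 0, 1])

```text
clock: 27.95
eef_pos: [584.3, -80.0, 76.6]
tool_rot: [3.14, 0.0, 1.169]
force: [1.2, -0.5, 3.7]
width: 26.5
gripper_force: 54.5
```

```bash
python3 -c "
from h import *
s=ctrl.read_state();print(s['eef_pos'],s['tool_rot'],s['force'],s['torque'],s['width'])"
```

```text
[584.29380574 -80.01493192  76.5963129 ] [3.13990879e+00 4.47024745e-05 1.16933223e+00] [ 1.21214886 -0.53884209  3.70415177] [-0.26324286 -0.30764945  0.17761211] 26.54794358723174
```

Call:
carry_out(deltas=[0, 0, -3, 0, 0, 0, 1, 0, 0, 0, 0, 0, 0, 1])

```text
clock: 28.2
eef_pos: [584.3, -79.8, 76.6]
tool_rot: [3.14, -0.0, 1.221]
force: [1.4, -1.7, 4.1]
width: 25.3
gripper_force: 58.6
```

```bash
python3 -c "
from h import *
s=ctrl.read_state();print(s['eef_pos'],s['tool_rot'],s['force'],s['torque'],s['width'])"
```

```text
[584.31035743 -79.84289399  76.57755186] [ 3.14001221e+00 -2.21120391e-04  1.22127661e+00] [ 1.37607399 -1.72125795  4.09463723] [-0.21746122 -0.43501303  0.19597985] 25.271875317459337
```

Call:
carry_out(deltas=[0, 0, -2, 0, 0, 0, 1, 0, 0, 0, 0, 0, 0, 1])

```text
clock: 28.45
eef_pos: [584.2, -79.9, 76.6]
tool_rot: [3.14, -0.0, 1.257]
force: [2.4, -0.7, 5.1]
width: 25.1
gripper_force: 58.1
```

```bash
python3 -c "
from h import *
s=ctrl.read_state();print(s['eef_pos'],s['tool_rot'],s['force'],s['torque'],s['width'])"
```

```text
[584.24440645 -79.89929089  76.56381077] [ 3.14008237e+00 -9.16216924e-05  1.25650300e+00] [ 2.42370947 -0.71880972  5.05477187] [-0.32833216 -0.53900312  0.09823853] 25.102124125244483
```

Call:
carry_out(deltas=[0, 0, 0, 0, 0, -0.003, 1, 0, 0, 0, 0, 0, -0.004, 1, 0, 0, 0, 0, 0, -0.005, 1, 0, 0, 0, 0, 0, 0, 1])

```text
clock: 28.95
eef_pos: [584.1, -79.8, 87.6]
tool_rot: [3.141, 0.001, 1.256]
force: [4.1, -2.5, -3.7]
width: 25.2
gripper_force: 58.8
```

Call:
carry_out(deltas=[0, 0, 0, 0, 0, -0.006, 1, 0, 0, 0, 0, 0, -0.012, 1, 0, 0, 0, 0, 0, -0.03, 1, 0, 0, 0, 0, 0, 0, 1, 0, 0, 0, 0, 0, 0, 1])

```text
clock: 29.58
eef_pos: [582.1, -78.7, 135.2]
tool_rot: [-3.138, -0.0, 1.257]
force: [0.5, 0.3, -3.5]
width: 25.1
gripper_force: 58.6
```

```bash
python3 -c "
from h import *
import cv2
s=ctrl.read_state();print(s['eef_pos'],s['tool_rot'],s['force'],s['torque'],s['width'])
# pin location by comparing holder area with template reprojection: cylinder shoulder/pin
im=ctrl.get_image('top');cv2.imwrite('pics/t8.png',im[:,:,::-1])
a=cv2.cvtColor(im,cv2.COLOR_RGB2GRAY)[228:265,380:424]
np.set_printoptions(linewidth=250)
print(a)
for z in(16,24,48):print(z,proj('top',[461,-329,z]),proj('scene',[461,-329,z]))"
```

```text
[582.12462098 -78.72820427 135.22636664] [-3.13845465e+00 -3.05997894e-04  1.25686723e+00] [ 0.45022748  0.27961779 -3.53381389] [ 0.01113588 -0.02913573  0.04716951] 25.12858879496842
[[120 121 121 ... 121 121 122]
 [120 121 120 ... 121 122 122]
 [121 121 121 ... 123 122 122]
 ...
 [119 119 119 ... 122 122 122]
 [120 121 120 ... 122 122 122]
 [120 120 121 ... 120 121 121]]
16 [400.69145846 246.87654729] [217.1887404  153.09141126]
24 [401.65716717 246.46478735] [216.87753501 151.40187445]
48 [404.6471187  245.18992854] [215.92386827 146.22440939]
```

Call:
carry_out(deltas=[0, 0, 0, -0.0275, -0.0038, 0, 1, 0, 0, 0, -0.0551, -0.0076, 0, 1, 0, 0, 0, -0.0551, -0.0076, 0, 1, 0, 0, 0, -0.0551, -0.0076, 0, 1, 0, 0, 0, -0.0551, -0.0076, 0, 1, 0, 0, 0, -0.0275, -0.0038, 0, 1, 0, 0, 0, 0, 0, 0, 1, 0, 0, 0, 0, 0, 0, 1, 0, 0, 0, 0, 0, 0, 1, 0, 0, 0, 0, 0, 0, 1])

```text
clock: 30.88
eef_pos: [462.9, -328.6, 136.0]
tool_rot: [-3.141, -0.001, 1.258]
force: [-0.7, 1.1, -2.3]
width: 24.7
gripper_force: 59.8
```

```bash
python3 -c "
from h import *
s=ctrl.read_state();print(s['qpos'],s['eef_pos'],s['tool_rot'],s['force'],s['width'])"
```

```text
[ 0.27543606  0.68178152  0.46368522  1.85089273 -0.44569631  0.71378282
  0.68019746] [ 462.89839022 -328.58031041  135.96814799] [-3.14120262e+00 -5.61178900e-04  1.25849035e+00] [-0.69395577  1.06851534 -2.30527696] 24.68819194749985
```

Call:
carry_out(deltas=[0, 0, 0, -0.0011, -0.0017, 0.02, 1, 0, 0, 0, 0, 0, 0.03, 1, 0, 0, 0, 0, 0, 0.022, 1, 0, 0, 0, 0, 0, 0.008, 1, 0, 0, 0, 0, 0, 0, 1, 0, 0, 0, 0, 0, 0, 1, 0, 0, 0, 0, 0, 0, 1, 0, 0, 0, 0, 0, 0, 1])

```text
clock: 31.88
eef_pos: [460.7, -330.4, 56.7]
tool_rot: [3.141, 0.0, 1.257]
force: [0.2, 0.5, -2.6]
width: 24.9
gripper_force: 59.8
```

Call:
carry_out(deltas=[0, 0, 0, 0.001, 0, 0.004, 1, 0, 0, 0, 0, 0, 0.004, 1, 0, 0, 0, 0, 0, 0.004, 1, 0, 0, 0, 0, 0, 0, 1])

```text
clock: 32.38
eef_pos: [460.4, -329.1, 43.7]
tool_rot: [-3.141, -0.0, 1.257]
force: [-0.0, 0.2, -3.0]
width: 24.4
gripper_force: 59.8
```

Call:
carry_out(deltas=[0, 0, 0, 0, 0, 0.004, 1, 0, 0, 0, 0, 0, 0.004, 1, 0, 0, 0, 0, 0, 0.004, 1, 0, 0, 0, 0, 0, 0.002, 1, 0, 0, 0, 0, 0, 0, 1])

```text
clock: 33.0
eef_pos: [460.5, -329.1, 29.9]
tool_rot: [-3.141, -0.0, 1.257]
force: [-0.5, 0.2, -4.0]
width: 25.0
gripper_force: 59.8
```

Call:
carry_out(deltas=[0, 0, 0, 0, 0, 0.0015, 1, 0, 0, 0, 0, 0, 0.0015, 1, 0, 0, 0, 0, 0, 0.0005, 1, 0, 0, 0, 0, 0, 0, 1])

```text
clock: 33.5
eef_pos: [460.8, -329.2, 26.7]
tool_rot: [3.142, -0.0, 1.257]
force: [-0.2, 1.7, -2.8]
width: 24.7
gripper_force: 60.0
```

Call:
carry_out(deltas=[0, 0, 0, 0, 0, 0.0007, 1, 0, 0, 0, 0, 0, 0.0005, 1, 0, 0, 0, 0, 0, 0, 1])

```text
clock: 33.88
eef_pos: [460.8, -329.2, 26.6]
tool_rot: [3.141, -0.001, 1.257]
force: [-1.7, 3.1, 8.0]
width: 25.4
gripper_force: 61.3
```

Seated on the shoulder: the z force went from -2.8 to +8 N at 26.6 mm. I'll release and retreat.

Call:
carry_out(deltas=[0, 0, 0, 0, 0, -0.0008, 1, 0, 0, 0, 0, 0, 0, 0, 0, 0, 0, 0, 0, 0, -1, 0, 0, 0, 0, 0, 0, -1, 0, 0, 0, 0, 0, 0, -1, 0, 0, 0, 0, 0, 0, -1, 0, 0, 0, 0, 0, -0.02, -1, 0, 0, 0, 0, 0, -0.04, -1, 0, 0, 0, 0, 0, -0.05, -1, 0, 0, 0, 0, 0, -0.05, -1, 0, 0, 0, 0, 0, 0, -1])

```text
clock: 35.25
eef_pos: [462.6, -331.2, 190.1]
tool_rot: [3.134, 0.002, 1.257]
force: [-0.1, 0.4, -0.5]
width: 85.5
gripper_force: 0.0
```

Call:
carry_out(deltas=[0, 0, 0, 0.05, 0.02, 0, -1, 0, 0, 0, 0.05, 0.02, 0, -1, 0, 0, 0, 0.05, 0.02, 0, -1, 0, 0, 0, 0.05, 0.02, 0, -1, 0, 0, 0, 0, 0, 0, -1, 0, 0, 0, 0, 0, 0, -1])

```text
clock: 36.0
eef_pos: [597.5, -164.1, 185.1]
tool_rot: [-3.139, 0.001, 1.257]
force: [-1.0, -0.2, 0.1]
width: 85.4
gripper_force: 0.0
```

```bash
python3 - <<'E'
from h import *
import cv2
np.set_printoptions(precision=1,suppress=True)
# verify crank by template-free check: dark knob blob near expected spot in scene
im=ctrl.get_image("scene");g=cv2.cvtColor(im,cv2.COLOR_RGB2GRAY)
d=np.array([np.cos(np.radians(72)),np.sin(np.radians(72)),0]);b=np.array([461,-329,24])
pt=proj("scene",b+65*d+[0,0,78]);pb=proj("scene",b+65*d+[0,0,26]);print("knob pred",pt,pb)
x0,y0=(np.minimum(pt,pb)-15).astype(int);x1,y1=(np.maximum(pt,pb)+15).astype(int)
n,l,st,c=cv2.connectedComponentsWithStats((g[y0:y1,x0:x1]<50).astype('uint8'))
print([(s[:2]+[x0,y0],s[2:4],s[4],cc+[x0,y0]) for s,cc in zip(st[1:],c[1:]) if s[4]>5], (pt+pb)/2)
s=ctrl.read_state();print(s['eef_pos'],s['force'],s['width'])
E
```

```text
knob pred [225.7 147.2] [227.5 158.8]
[(array([210, 132]), array([32, 35], dtype=int32), np.int32(703), array([223.5, 144.4]))] [226.6 153. ]
[ 597.2 -165.1  185.5] [0.8 0.6 0.3] 85.39466733655637
```

Call:
carry_out(deltas=[0, 0, 0, 0.05, -0.02, -0.02, -1, 0, 0, 0, 0.05, -0.02, -0.02, -1, 0, 0, 0, 0.05, -0.02, -0.02, -1, 0, 0, 0, 0.05, -0.02, 0, -1, 0, 0, 0, 0.05, -0.02, 0, -1, 0, 0, 0, 0.05, -0.02, 0, -1, 0, 0, 0, 0, 0, 0, -1, 0, 0, 0, 0, 0, 0, -1])

```text
clock: 37.05
eef_pos: [577.1, 156.2, 246.3]
tool_rot: [3.141, 0.001, 1.254]
force: [0.1, 0.1, 0.3]
width: 85.4
gripper_force: 0.0
```

```bash
python3 - <<'E'
from h import *
import cv2
np.set_printoptions(precision=1,suppress=True)
d=np.array([np.cos(np.radians(72)),np.sin(np.radians(72)),0]);b=np.array([461,-329,24])
for n in("scene","top"):
    g=cv2.cvtColor(ctrl.get_image(n),cv2.COLOR_RGB2GRAY)
    pt=proj(n,b+65*d+[0,0,78]);pb=proj(n,b+65*d+[0,0,26])
    x0,y0=(np.minimum(pt,pb)-15).astype(int);x1,y1=(np.maximum(pt,pb)+15).astype(int)
    k,l,st,c=cv2.connectedComponentsWithStats((g[y0:y1,x0:x1]<55).astype('uint8'))
    print(n,[(s[:2]+[x0,y0],s[2:4],cc+[x0,y0]) for s,cc in zip(st[1:],c[1:]) if s[4]>5],"pred",pt,pb)
s=ctrl.read_state();print(s['eef_pos'],s['force'])
E
```

```text
scene [(array([224, 146]), array([ 7, 14], dtype=int32), array([226.7, 152.2]))] pred [225.7 147.2] [227.5 158.8]
top [(array([379, 238]), array([4, 4], dtype=int32), array([380.6, 239.8]))] pred [385.  236.8] [379.4 240.1]
[577.4 155.5 246.5] [ 0.9 -0.9  0.1]
```

The knob stands where it should for an upright, seated crank, so I'm handing the job in.

```bash
python3 -c "
from cell import ctrl
print(ctrl.finish_job())"
```

```text
the job is handed in; nothing more can be done
None
```

I clamped the strip, put the crank back upright on its parking pin and handed the job in at about 37 s of the 72 s. I stopped winding when the knob force rose from 4.7 to 10.2 N, which I put at about 100 N on the strip. The hand-in gave no verdict.

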